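# Load the colour-capped sample tubes onto their roller stands

## Robot

A 6-joint arm with a two-finger parallel gripper is mounted at the origin on the work surface. World frame = base frame: x ahead of the robot, y to its left, z up, the work surface at z = 0. Lengths are in m, angles in rad, forces in N, time in s.
With the tool pointing down it reaches from about 0.3 to 0.875 m from the base axis. Payload 6.4 kg.
Tool frame: the origin (TCP) lies midway between the tips of the shut fingers; the grasp point (between the pads) lies 19 mm behind it; z points along the fingers, y is the line along which they close (so a half turn about z gives the same grasp; the last joint's range is limited). The gripper opens to 85 mm and grips with 20 to 120 N. Pads are 22 mm wide; open, the fingers measure 114 mm over their backs; the gripper's body (76 mm by 85 mm) begins 54 mm behind the grasp point. The pads swing forward as they close: fully open they stand 13 mm farther back than shut.
Start: joints at [-0.206, 0.181, 1.607, -0, 1.354, -0.206], TCP at [0.575, 0, 0.231] pointing down, gripper open.
Joint ranges: [-2.99, 2.99], [-0.89, 2.07], [0.3, 2.58], [-1.14, 4.28], [0, 2.63], [-3.12, 3.12]. Speed limits (rad/s): [2.57, 2.57, 3.01, 3.14, 3.14, 3.14].

## Interface

Orientations are given as a unit quaternion [w, x, y, z].
In Python, from bench import status, camera, ctrl gives the robot as it stands. The module is installed in compiled form; this text tells all that it offers.
- The arm moves only by the shell command python3 -m handwheel 'ROWS'. ROWS is JSON, a list that holds one entry, the list of rows, each a list of 7 numbers: the opening, from -1 (shut) to 1 (fully open), then the shift along the tool's x, y, z in cm, then the turn, a rotation vector about the tool's x, y, z in degrees. A call has 1 to 10 rows; each row is the pose to reach, as a shift and turn from the pose commanded when the call began, along the tool's axes at that moment; what a row does not reach only later rows make up. A row lasts 1/8 s, in which the tool goes at most 62.5 mm and 10.7 degrees, less where a joint would pass 70% of its speed; a pose out of reach is approached as far as the arm can. A call with a gripper value outside its range is refused whole. The fingers move at their own pace and stop on an object; the grip force is fixed at half the most. Time passes only in rows, so rows that repeat a pose let the fingers close. It gives the time, the measured TCP pose, the force, the opening and the grip force at its end, in the units of the state.
- status.get_obs(): the state, without advancing time (a new reading comes with each control period).
- camera(name): name is "scene" or "side" or "wrist"; returns a dict with "frame" (384x512x3 uint8, blue, green, red), "depth" (384x512 float32, m along the optical axis (not along the pixel's ray), 0 where there is no reading), "fx", "fy", "cx", "cy" (pixels), "extrinsics" (4x4, takes a point from camera to world coordinates); the wrist camera has in their place "hand_eye" (4x4, takes a point from camera to tool coordinates, whose origin is the TCP and whose axes are the flange's). Camera axes: x right, y down, z forward; pixel columns grow to the right and rows downward; lengths in m; the calibration is good to about 2 mm. A picture is of the moment at which its call begins: read the wrist's pose just before it.
- ctrl.hand_in(): hands the job in; it is judged then, once.
The state is a dict: "time_s": time; "q": joint angles; "dq": joint speeds; "joint_efforts": joint torques, N m; "eef_pos": TCP position; "eef_rot": TCP orientation; "wrist_force": force on the tool from outside, world axes, zero at the start; "torque": the same for the moment, N m; "opening": opening from 0.0 (shut) to 1.0 (fully open); "grasp_force": force on a finger pad.
Only numpy, scipy, OpenCV 4.12 (cv2) and the standard library are available. Lean on these libraries where they do the work, as an engineer would, in place of code of your own. Each camera call takes 0.05 s, during which the arm holds its last target. There are 200 camera calls.

## Task

Pick the three sample tubes with red, blue and green caps out of the yellow ribbed mat and lay each one lengthwise, centred, on the roller stand with the base of its own colour (the cap may point either way). Set them down gently, not dropped, so that they lie still on the rollers, and leave the black-capped tubes, the dropper bottle and the weight where they are.

Things in the scene. Friction and masses are not known exactly. Their poses are not given: they have to be found in the camera images.
- tube_red: White opaque sample tube, red cap and thin red band: plain cylinder 22 mm thick, 140 long with the cap (30, at +x), 45 g. Starts lying in one of 5 troughs, 62 apart, of a yellow ribbed mat, its axis 29 above the table. Ribs carry it 33-53 to each side of the mat's middle; between them only the 6 mm base, so fingers have room at its middle. Origin: on the axis at mid-length; x along it to the cap.
- tube_blue: White opaque sample tube, blue cap and thin blue band: plain cylinder 22 mm thick, 140 long with the cap (30, at +x), 45 g. Starts lying in one of 5 troughs, 62 apart, of a yellow ribbed mat, its axis 29 above the table. Ribs carry it 33-53 to each side of the mat's middle; between them only the 6 mm base, so fingers have room at its middle. Origin: on the axis at mid-length; x along it to the cap.
- tube_green: White opaque sample tube, green cap and thin green band: plain cylinder 22 mm thick, 140 long with the cap (30, at +x), 45 g. Starts lying in one of 5 troughs, 62 apart, of a yellow ribbed mat, its axis 29 above the table. Ribs carry it 33-53 to each side of the mat's middle; between them only the 6 mm base, so fingers have room at its middle. Origin: on the axis at mid-length; x along it to the cap.
- tube_black1: White opaque sample tube, black cap and thin black band: plain cylinder 22 mm thick, 140 long with the cap (30, at +x), 45 g. Starts lying in one of 5 troughs, 62 apart, of a yellow ribbed mat, its axis 29 above the table. Ribs carry it 33-53 to each side of the mat's middle; between them only the 6 mm base, so fingers have room at its middle. Origin: on the axis at mid-length; x along it to the cap.
- tube_black2: White opaque sample tube, black cap and thin black band: plain cylinder 22 mm thick, 140 long with the cap (30, at +x), 45 g. Starts lying in one of 5 troughs, 62 apart, of a yellow ribbed mat, its axis 29 above the table. Ribs carry it 33-53 to each side of the mat's middle; between them only the 6 mm base, so fingers have room at its middle. Origin: on the axis at mid-length; x along it to the cap.
- stand_red: Fixed roller stand, red base 170 x 64 x 8 mm. Four free-turning black wheels (24 diameter, axes along x, 26 high, 14 to each side) carry a tube along x in the valley between them, its axis then 44 above the table. Wheels lie 33-53 from the middle along x: the middle 66 is free for fingers. End plates 29 high. Origin: on the table, middle of the stand; x along its length, z up.
- stand_blue: Fixed roller stand, blue base 170 x 64 x 8 mm. Four free-turning black wheels (24 diameter, axes along x, 26 high, 14 to each side) carry a tube along x in the valley between them, its axis then 44 above the table. Wheels lie 33-53 from the middle along x: the middle 66 is free for fingers. End plates 29 high. Origin: on the table, middle of the stand; x along its length, z up.
- stand_green: Fixed roller stand, green base 170 x 64 x 8 mm. Four free-turning black wheels (24 diameter, axes along x, 26 high, 14 to each side) carry a tube along x in the valley between them, its axis then 44 above the table. Wheels lie 33-53 from the middle along x: the middle 66 is free for fingers. End plates 29 high. Origin: on the table, middle of the stand; x along its length, z up.
- dropper: Small amber dropper bottle, 26 mm in diameter, 60 mm high, orange cap, standing loose on the table beyond the work. Origin under its base, z up. A bystander, not to be moved.
- weight: Steel 100 g knob weight, 28 mm in diameter, 38 mm high, standing loose on the table beyond the work. Origin under its base, z up. A bystander, not to be moved.

How it is judged:
By the outcome, as a careful person would: the job done as asked, in the order asked, and still so for the second after the job is handed in, with the robot touching nothing.
It also fails if it takes over 88 s, if anything falls off the work surface, if the arm or the gripper's body presses on something with over 40 N, if the wrist force passes 120 N, or if a joint passes its speed limit or range.

## Working session

There is one attempt and no reset: what is moved stays moved. The work goes in short steps, Python scripts to look and compute and a shell command to move; the robot and the scene stay as the last step left them, time stands still between calls to the robot, and variables do not carry over. Pictures are saved under pics/ and viewed, at most 14 in all, crops included, and the job is handed in when it is done.

```bash
mkdir -p pics; python3 - <<'E'
from bench import status,camera
import cv2,numpy as np
o=status.get_obs();print({k:np.round(v,3).tolist() for k,v in o.items()})
for n in ["scene","side"]:
    c=camera(n);cv2.imwrite(f"pics/{n}0.png",c["frame"]);np.savez(f"{n}0.npz",**c)
    print(n,c["fx"],c["cx"],c["cy"],np.round(c["extrinsics"],3).tolist())
E
```

```text
{'time_s': 0.0, 'q': [-0.206, 0.182, 1.608, 0.0, 1.354, -0.206], 'dq': [-0.001, -0.0, 0.0, 0.002, 0.001, -0.001], 'joint_efforts': [0.0, -44.487, -35.134, -0.0, 0.009, 0.0], 'eef_pos': [0.574, 0.0, 0.23], 'eef_rot': [-0.001, 0.707, 0.707, -0.0], 'wrist_force': [0.156, 0.07, 0.186], 'torque': [-0.001, -0.008, -0.027], 'grasp_force': 0.0, 'opening': 1.0}
scene 463.0524382153089 261.6006693311543 191.66534656198883 [[0.054, 0.632, -0.773, 1.527], [0.999, -0.034, 0.042, -0.058], [0.001, -0.774, -0.633, 0.789], [0.0, 0.0, 0.0, 1.0]]
side 455.81223489907126 261.4616882442224 194.41346969265882 [[0.92, -0.297, 0.256, 0.285], [-0.392, -0.668, 0.633, -0.856], [-0.017, -0.683, -0.731, 1.024], [0.0, 0.0, 0.0, 1.0]]
```

View pics/scene0.png

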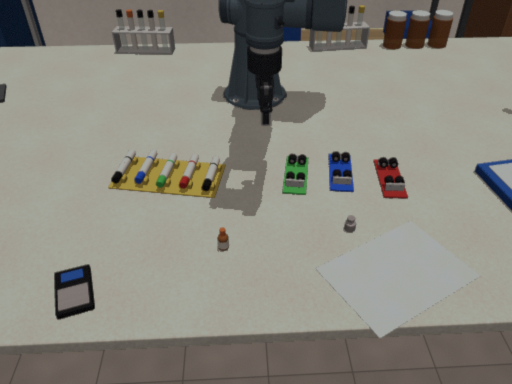

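View pics/side0.png

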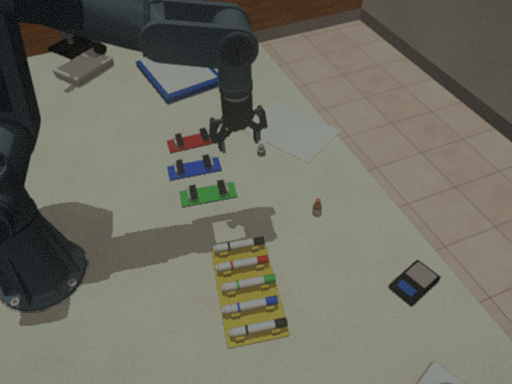

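The scene view shows the mat at px (112–222, 158–193), with its caps running left to right black, blue, green, red, black. The stands are green (296,172), blue (341,170) and red (390,177), the dropper (223,240) and the weight (350,224). Next I'll measure both views.

```bash
cat > h.py <<'E'
import numpy as np,cv2
from bench import status,camera
from scipy.spatial.transform import Rotation as R
def pts(c,T):
    d=c["depth"];v,u=np.indices(d.shape)
    P=np.stack([(u-c["cx"])/c["fx"]*d,(v-c["cy"])/c["fy"]*d,d],-1)
    return P@T[:3,:3].T+T[:3,3]
def masks(f):
    h,s,v=cv2.cvtColor(f,cv2.COLOR_BGR2HSV).transpose(2,0,1).astype(int)
    b=(s>120)&(v>60)
    return dict(red=b&((h<7)|(h>173)),green=b&(h>45)&(h<80),blue=b&(h>105)&(h<130),yellow=b&(h>18)&(h<35))
def line(P):  # mean and axis in xy
    m=P.mean(0);w,V=np.linalg.eigh(np.cov(P[:,:2].T));a=V[:,1]*np.sign(V[0,1]);return m,np.degrees(np.arctan2(a[1],a[0]))
E
python3 - <<'E'
from h import *
for n in ["scene","side"]:
    c=dict(np.load(n+"0.npz"));P=pts(c,c["extrinsics"]);M=masks(c["frame"]);ok=c["depth"]>0
    for k,m in M.items():
        m=m&ok&(P[...,0]>.3)&(P[...,0]<.8)&(abs(P[...,1])<.5)&(P[...,2]<.08)
        N,L,S,C=cv2.connectedComponentsWithStats(m.astype(np.uint8))
        for i in range(1,N):
            if S[i,4]>15:
                p=P[L==i];q=cv2.minAreaRect((p[:,:2]*1000).astype(np.float32))
                print(n,k,S[i,4],C[i].round(),np.median(p,0).round(3),"z",np.percentile(p[:,2],[5,95]).round(3),np.round(q[0]),np.round(q[1]),round(q[2],1))
    t=ok&(P[...,2]>.033)&(P[...,2]<.048)&(P[...,1]<-.05)&(P[...,1]>-.5)&(P[...,0]>.35)&(P[...,0]<.75)
    N,L,S,C=cv2.connectedComponentsWithStats(t.astype(np.uint8))
    for i in range(1,N):
        if S[i,4]>40: p=P[L==i];m,a=line(p);print(n,"tube",S[i,4],C[i].round(),m.round(3),round(a,1))
E
```

```text
scene red 479 [389. 180.] [0.531 0.343 0.007] z [0.004 0.011] [529. 353.] [ 64. 166.] 85.7
scene red 76 [184. 182.] [ 0.555 -0.21   0.036] z [0.025 0.04 ] [ 550. -210.] [16. 31.] 73.6
scene green 392 [295. 176.] [0.495 0.092 0.008] z [0.005 0.031] [499.  94.] [ 58. 168.] 80.2
scene green 77 [161. 181.] [ 0.547 -0.272  0.035] z [0.023 0.041] [ 541. -272.] [18. 29.] 81.0
scene blue 444 [339. 174.] [0.498 0.214 0.008] z [0.004 0.021] [492. 221.] [ 62. 171.] 81.8
scene blue 76 [140. 177.] [ 0.528 -0.33   0.034] z [0.025 0.041] [ 520. -332.] [20. 32.] 84.2
scene yellow 2232 [169. 178.] [ 0.506 -0.251  0.006] z [0.003 0.02 ] [ 485. -262.] [293. 150.] 79.0
scene tube 211 [123. 164.] [ 0.467 -0.383  0.038] -11.4
scene tube 213 [145. 164.] [ 0.472 -0.321  0.038] -11.2
scene tube 217 [166. 168.] [ 0.493 -0.263  0.038] -11.4
scene tube 215 [188. 169.] [ 0.5   -0.201  0.038] -11.3
scene tube 220 [210. 171.] [ 0.513 -0.141  0.038] -11.6
side red 351 [188. 143.] [0.513 0.346 0.009] z [0.004 0.012] [512. 353.] [ 65. 145.] 85.1
side red 61 [262. 259.] [ 0.542 -0.216  0.037] z [0.032 0.042] [ 543. -2
[... 161 characters left out ...]
z [0.032 0.042] [ 536. -274.] [20. 25.] 78.1
side blue 472 [194. 169.] [0.487 0.215 0.008] z [0.005 0.012] [487. 219.] [ 67. 165.] 81.5
side blue 70 [271. 300.] [ 0.515 -0.336  0.038] z [0.032 0.041] [ 516. -334.] [16. 24.] 81.2
side yellow 538 [239. 254.] [ 0.499 -0.155  0.007] z [0.003 0.021] [ 500. -151.] [ 46. 146.] 77.0
side yellow 2690 [250. 304.] [ 0.468 -0.316  0.007] z [0.003 0.021] [ 472. -299.] [220. 147.] 79.0
side tube 314 [238. 243.] [ 0.503 -0.143  0.038] -11.0
side tube 340 [241. 262.] [ 0.489 -0.203  0.038] -10.8
side tube 379 [248. 282.] [ 0.483 -0.265  0.038] -11.2
side tube 424 [249. 304.] [ 0.461 -0.323  0.038] -10.7
side tube 477 [257. 326.] [ 0.457 -0.386  0.038] -10.9
```

```bash
cat >> h.py <<'E'
def go(x,y,z,head):
    """shift (cm) and turn (deg) in tool axes to tool pointing down at xyz, tool x at heading head (deg)"""
    o=status.get_obs();q=o["eef_rot"];A=R.from_quat([q[1],q[2],q[3],q[0]])
    a=np.radians(head);X=np.array([np.cos(a),np.sin(a),0]);Z=np.array([0,0,-1.])
    B=R.from_matrix(np.stack([X,np.cross(Z,X),Z],1))
    print("t",round(o["time_s"],2),"pos",np.round(o["eef_pos"],4),"shift",A.inv().apply(np.array([x,y,z])-o["eef_pos"]).round(3)*100,"turn",(A.inv()*B).as_rotvec(degrees=True).round(2),"open",round(o["opening"],3),"grip",round(float(np.mean(o["grasp_force"])),1))
E
python3 -m handwheel '[[[0,-26,-10,2,0,0,-79],[0,-26,-10,2,0,0,-79],[0,-26,-10,2,0,0,-79],[0,-26,-10,2,0,0,-79],[0,-26,-10,2,0,0,-79],[0,-26,-10,2,0,0,-79],[0,-26,-10,2,0,0,-79],[0,-26,-10,2,0,0,-79],[0,-26,-10,2,0,0,-79],[0,-26,-10,2,0,0,-79]]]'
cat > look.py <<'E'
from h import *
import sys
def look(n):
    o=status.get_obs();c=camera("wrist");cv2.imwrite(f"pics/{n}.png",c["frame"])
    q=o["eef_rot"];T=np.eye(4);T[:3,:3]=R.from_quat([q[1],q[2],q[3],q[0]]).as_matrix();T[:3,3]=o["eef_pos"]
    np.savez(n+".npz",T=T@c["hand_eye"],**c);print(o["time_s"],np.round(o["eef_pos"],4),np.round(q,4),np.round(c["hand_eye"],3).tolist(),np.abs(o["dq"]).max().round(3))
look(sys.argv[1])
E
python3 look.py w1
```

```text
time_s: 1.35
eef_pos: [0.4749, -0.2598, 0.2111]
eef_rot: [-0.0, 0.097, 0.995, 0.0]
wrist_force: [0.5, -0.5, 0.0]
opening: 0.497
grasp_force: 0.0
1.35 [ 0.4749 -0.2598  0.2111] [-2.000e-04  9.720e-02  9.953e-01  1.000e-04] [[0.001, -0.956, -0.293, 0.074], [1.0, 0.001, -0.0, -0.0], [0.001, -0.293, 0.956, -0.143], [0.0, 0.0, 0.0, 1.0]] 0.01
```

View pics/w1.png

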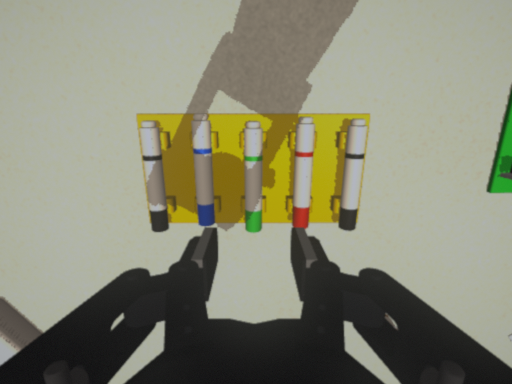

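The wrist view shows the whole mat at px (137–369, 113–223). The tubes are blue at (204,170), green at (254,177) and red at (302,172). The caps are nearest the gripper, which is world +x.

```bash
cat > mat.py <<'E'
from h import *
import sys
c=dict(np.load(sys.argv[1]+".npz"));T=c["T"];P=pts(c,T);ok=c["depth"]>0;M=masks(c["frame"])
def plane(uv,z):
    r=np.c_[(uv[:,0]-c["cx"])/c["fx"],(uv[:,1]-c["cy"])/c["fy"],np.ones(len(uv))]@T[:3,:3].T
    return (T[:3,3]+r*((z-T[2,3])/r[:,2])[:,None])
y=M["yellow"]&ok&(P[...,2]<.012);p=P[y];print("table z",np.median(P[ok&(P[...,2]<.004)][:,2]),"mat z",np.median(p[:,2]))
ho=cv2.convexHull((p[:,:2]*1000).astype(np.float32));r=cv2.minAreaRect(ho);print("mat",r)
t=ok&(P[...,2]>.031)&(P[...,2]<.048);t[235:]=0
N,L,S,C=cv2.connectedComponentsWithStats(t.astype(np.uint8))
mc=np.array(r[0])/1000
for i in range(1,N):
    if S[i,4]<100: continue
    p=P[L==i];top=p[p[:,2]>np.percentile(p[:,2],50)];m,a=line(top)
    d=np.array([np.cos(np.radians(a)),np.sin(np.radians(a))]);s=(p[:,:2]-m[:2])@d;lo,hi=np.percentile(s,[.5,99.5]);mid=m[:2]+d*(lo+hi)/2
    n=np.array([-d[1],d[0]]);w=(p[:,:2]-m[:2])@n
    rel=mid-mc;g=mid-d*(rel@d)
    print(S[i,4],C[i].round(),"mid",mid.round(4),"ang",round(a,2),"len",round(hi-lo,4),"w",np.ptp(w).round(3),"ztop",np.percentile(p[:,2],95).round(4),"axial off from mat mid",round(rel@d,4),"lat",round(rel@n,4),"grasp at",g.round(4))
E
python3 mat.py w1
```

```text
table z 0.00044105051959292263 mat z 0.006446977885255778
mat ((481.4093017578125, -261.59185791015625), (295.8166198730469, 148.2752227783203), 78.88444519042969)
1920 [203. 168.] mid [ 0.4631 -0.3223] ang -11.2 len 0.1377 w 0.022 ztop 0.0409 axial off from mat mid -0.0062 lat -0.0631 grasp at [ 0.4691 -0.3235]
1862 [303. 171.] mid [ 0.49   -0.2017] ang -10.99 len 0.1364 w 0.022 ztop 0.0408 axial off from mat mid -0.003 lat 0.0604 grasp at [ 0.4929 -0.2023]
1904 [352. 174.] mid [ 0.5047 -0.1416] ang -11.0 len 0.1376 w 0.022 ztop 0.0409 axial off from mat mid 0.0 lat 0.1222 grasp at [ 0.5047 -0.1416]
1914 [153. 175.] mid [ 0.4594 -0.3845] ang -11.06 len 0.1379 w 0.022 ztop 0.0409 axial off from mat mid 0.002 lat -0.1248 grasp at [ 0.4575 -0.3841]
1872 [253. 175.] mid [ 0.4835 -0.2634] ang -10.99 len 0.1375 w 0.022 ztop 0.0409 axial off from mat mid 0.0024 lat -0.0013 grasp at [ 0.4812 -0.2629]
```

```bash
python3 -c "
from h import *
go(.47,.22,.22,172)"
```

```text
t 1.4 pos [ 0.475  -0.2598  0.2111] shift [ 9.7 47.  -0.9] turn [ 0.01 -0.02 -3.12] open 0.502 grip 0.0
```

```bash
python3 -m handwheel '[[[0,9.7,47,-1,0,0,-3],[0,9.7,47,-1,0,0,-3],[0,9.7,47,-1,0,0,-3],[0,9.7,47,-1,0,0,-3],[0,9.7,47,-1,0,0,-3],[0,9.7,47,-1,0,0,-3],[0,9.7,47,-1,0,0,-3],[0,9.7,47,-1,0,0,-3],[0,9.7,47,-1,0,0,-3],[0,9.7,47,-1,0,0,-3]]]'
python3 look.py w2
```

```text
time_s: 2.65
eef_pos: [0.4693, 0.2196, 0.2211]
eef_rot: [-0.0, 0.07, 0.998, -0.0]
wrist_force: [-0.1, -0.8, 0.1]
opening: 0.503
grasp_force: 0.0
2.65 [0.4693 0.2196 0.2211] [-2.000e-04  6.980e-02  9.976e-01 -3.000e-04] [[0.001, -0.956, -0.293, 0.074], [1.0, 0.001, -0.0, -0.0], [0.001, -0.293, 0.956, -0.143], [0.0, 0.0, 0.0, 1.0]] 0.027
```

View pics/w2.png

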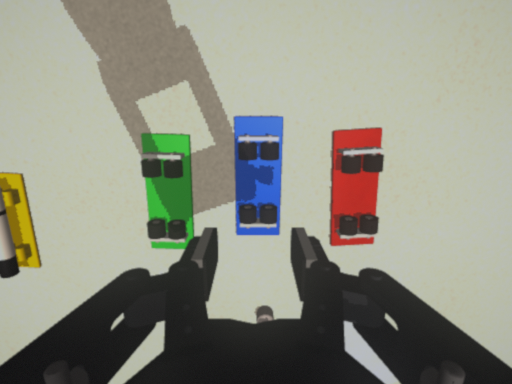

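The stands are clear: green (168,190), blue (259,175), red (356,186), each with four wheels visible.

```bash
cat > stand.py <<'E'
from h import *
import sys
c=dict(np.load(sys.argv[1]+".npz"));P=pts(c,c["T"]);ok=c["depth"]>0;M=masks(c["frame"])
dark=(c["frame"].max(2)<90)
for k in ["red","blue","green"]:
    m=M[k]&ok&(P[...,2]>.003)&(P[...,2]<.013);m[262:]=0
    N,L,S,C=cv2.connectedComponentsWithStats(m.astype(np.uint8));i=1+S[1:,4].argmax()
    p=P[m];r=cv2.minAreaRect((p[:,:2]*1000).astype(np.float32));a=r[2] if r[1][0]>r[1][1] else r[2]-90
    cen=np.array(r[0])/1000;d=np.array([np.cos(np.radians(a)),np.sin(np.radians(a))]);n=np.array([-d[1],d[0]])
    w=ok&dark&(P[...,2]>.0345)&(P[...,2]<.042);rel=P[...,:2]-cen;A=rel@d;B=rel@n
    w&=(abs(A)<.085)&(abs(B)<.032)
    print(k,cen.round(4),np.round(r[1]),"ang",round(a,2),"z",np.median(p[:,2]).round(4))
    X=[]
    for sa in(1,-1):
        for sb in(1,-1):
            q=w&(A*sa>0)&(B*sb>0);X.append(P[q].mean(0));print("  wheel",q.sum(),round(A[q].mean(),4),round(B[q].mean(),4),"x-range",A[q].min().round(4),A[q].max().round(4),"z",P[q][:,2].max().round(4))
    X=np.array(X);e=X[:2].mean(0)-X[2:].mean(0)
    print("  wheels centre",X.mean(0).round(4),"ang",np.degrees(np.arctan2(e[1],e[0])).round(2))
E
python3 stand.py w2; python3 -c "
from h import *
go(.49,-.2017,.1,169)"
```

```text
red [0.5239 0.3533] [ 64. 168.] ang -4.51 z 0.0083
  wheel 190 0.0419 0.0132 x-range 0.0317 0.0526 z 0.0394
  wheel 180 0.0422 -0.0144 x-range 0.0325 0.0528 z 0.0393
  wheel 219 -0.0434 0.0129 x-range -0.0532 -0.0331 z 0.0399
  wheel 221 -0.0436 -0.0147 x-range -0.053 -0.0334 z 0.0396
  wheels centre [0.5231 0.3527 0.0371] ang -4.32
blue [0.4898 0.2219] [ 62. 167.] ang -8.19 z 0.0084
  wheel 192 0.0419 0.0133 x-range 0.032 0.0522 z 0.0404
  wheel 188 0.0417 -0.0145 x-range 0.032 0.0523 z 0.0396
  wheel 230 -0.0438 0.0135 x-range -0.0537 -0.0339 z 0.0401
  wheel 232 -0.0437 -0.0145 x-range -0.0536 -0.0336 z 0.0402
  wheels centre [0.4888 0.2215 0.0372] ang -8.24
green [0.4941 0.0948] [ 62. 169.] ang -9.87 z 0.0085
  wheel 177 0.0423 0.014 x-range 0.0329 0.0529 z 0.0398
  wheel 180 0.0421 -0.0132 x-range 0.0325 0.0532 z 0.0403
  wheel 220 -0.0432 0.0137 x-range -0.0532 -0.0331 z 0.0396
  wheel 217 -0.0435 -0.0135 x-range -0.0529 -0.0334 z 0.0402
  wheels centre [0.4935 0.0951 0.0373] ang -9.68
t 2.7 pos [0.4694 0.2191 0.2211] shift [ -7.9 -41.4  12.1] turn [-0.03 -0.02  2.93] open 0.499 grip 0.0
```

```bash
python3 -m handwheel '[[[0,-7.9,-41.4,10,0,0,3],[0,-7.9,-41.4,10,0,0,3],[0,-7.9,-41.4,10,0,0,3],[0,-7.9,-41.4,10,0,0,3],[0,-7.9,-41.4,10,0,0,3],[0,-7.9,-41.4,10,0,0,3],[0,-7.9,-41.4,10,0,0,3],[0,-7.9,-41.4,10,0,0,3],[0,-7.9,-41.4,10,0,0,3],[0,-7.9,-41.4,10,0,0,3]]]'
python3 look.py w3; python3 -c "
from h import *
go(.49,-.2017,.012,169)"
```

```text
time_s: 3.95
eef_pos: [0.49, -0.2003, 0.1216]
eef_rot: [0.0, 0.096, 0.995, 0.0]
wrist_force: [-1.0, 0.1, -0.0]
opening: 0.499
grasp_force: 0.0
3.95 [ 0.49   -0.2003  0.1216] [1.000e-04 9.560e-02 9.954e-01 0.000e+00] [[0.001, -0.956, -0.293, 0.074], [1.0, 0.001, -0.0, -0.0], [0.001, -0.293, 0.956, -0.143], [0.0, 0.0, 0.0, 1.0]] 0.014
t 4.0 pos [ 0.4901 -0.2001  0.1217] shift [-0.  -0.2 11. ] turn [-0.    0.02  0.07] open 0.504 grip 0.0
```

View pics/w3.png

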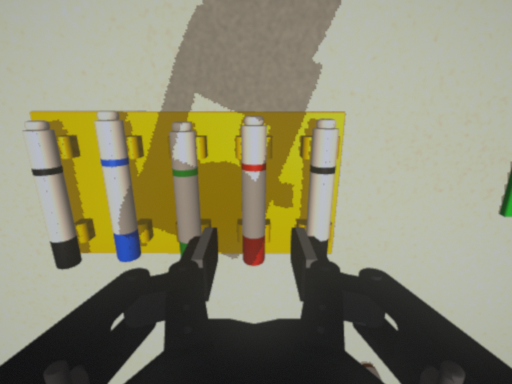

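Red at col 254 is centred between the fingers (215–293).

```bash
python3 -m handwheel '[[[0,0,-0.15,4,0,0,0],[0,0,-0.15,7,0,0,0],[0,0,-0.15,9,0,0,0],[0,0,-0.15,10,0,0,0],[0,0,-0.15,10.9,0,0,0],[0,0,-0.15,10.9,0,0,0],[0,0,-0.15,10.9,0,0,0]]]'
python3 -c "
from h import *
go(.49,-.2017,.012,169);print(status.get_obs()['wrist_force'])"
```

```text
time_s: 4.88
eef_pos: [0.4903, -0.2028, 0.013]
eef_rot: [0.001, 0.096, 0.995, -0.0]
wrist_force: [-0.3, -0.5, 0.9]
opening: 0.501
grasp_force: 0.0
t 4.88 pos [ 0.4903 -0.2028  0.013 ] shift [0.1 0.1 0.1] turn [-0.03  0.07  0.01] open 0.501 grip 0.0
[-0.27768479 -0.49620934  0.85077011]
```

```bash
python3 -m handwheel '[[[-1,0,0,0,0,0,0],[-1,0,0,0,0,0,0],[-1,0,0,0,0,0,0],[-1,0,0,0,0,0,0],[-1,0,0,0,0,0,0],[-1,0,0,-3,0,0,0],[-1,0,0,-6,0,0,0],[-1,0,0,-10,0,0,0],[-1,0,0,-10,0,0,0],[-1,0,0,-10,0,0,0]]]'
python3 look.py w4; python3 -c "
from h import *
go(.5235,.353,.1,175.6)"
```

```text
time_s: 6.12
eef_pos: [0.4895, -0.2024, 0.112]
eef_rot: [-0.0, 0.096, 0.995, 0.0]
wrist_force: [0.3, 0.1, -1.0]
opening: 0.234
grasp_force: 58.9
6.125 [ 0.4895 -0.2024  0.112 ] [-1.000e-04  9.590e-02  9.954e-01  0.000e+00] [[0.001, -0.956, -0.293, 0.074], [1.0, 0.001, -0.0, -0.0], [0.001, -0.293, 0.956, -0.143], [0.0, 0.0, 0.0, 1.0]] 0.023
t 6.17 pos [ 0.4891 -0.2021  0.1113] shift [ 7.2 55.1  1.2] turn [ 0.04 -0.09 -6.61] open 0.239 grip 58.9
```

View pics/w4.png

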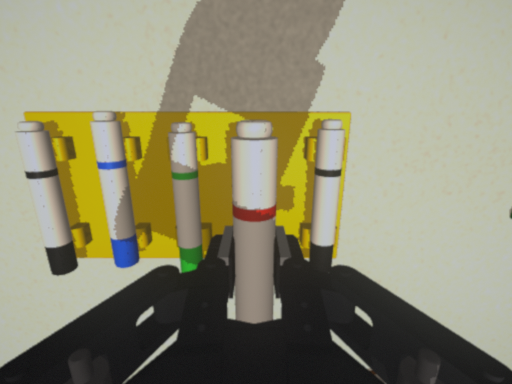

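Red is held at px (254, 120–320), and its neighbours are undisturbed. I'll measure its tilt and axial offset in the hand.

```bash
cat > held.py <<'E'
from h import *
import sys
c=dict(np.load(sys.argv[1]+".npz"));P=pts(c,c["hand_eye"]);ok=c["depth"]>0
m=ok&(abs(P[...,1])<.013)&(P[...,2]>-.045)&(P[...,2]<.003)&(P[...,0]>.015)
p=P[m];end=np.percentile(p[:,0],99.5)
b=[(lambda s:(round(x,3),np.round(s[:,2].min()*1e3,1),np.round(s[:,1].mean()*1e3,1)))(p[abs(p[:,0]-x)<.004]) for x in np.arange(.025,end-.004,.01)]
print("end",end.round(4),"-> mid offset along tool x mm",round((end-.07)*1e3,1));print("x, top z mm, y mm",b)
E
python3 held.py w4
```

```text
end 0.0692 -> mid offset along tool x mm -0.8
x, top z mm, y mm [(np.float64(0.025), np.float64(-28.6), np.float64(-0.4)), (np.float64(0.035), np.float64(-28.6), np.float64(-0.3)), (np.float64(0.045), np.float64(-28.9), np.float64(-0.3)), (np.float64(0.055), np.float64(-28.6), np.float64(-0.3)), (np.float64(0.065), np.float64(-28.1), np.float64(-0.4))]
```

```bash
python3 -m handwheel '[[[-1,7,55.1,-1,0,0,-6.6],[-1,7,55.1,-1,0,0,-6.6],[-1,7,55.1,-1,0,0,-6.6],[-1,7,55.1,-1,0,0,-6.6],[-1,7,55.1,-1,0,0,-6.6],[-1,7,55.1,-1,0,0,-6.6],[-1,7,55.1,-1,0,0,-6.6],[-1,7,55.1,-1,0,0,-6.6],[-1,7,55.1,-1,0,0,-6.6],[-1,7,55.1,-1,0,0,-6.6]]]'
python3 -c "
from h import *
go(.5235,.353,.029,175.6)"
```

```text
time_s: 7.42
eef_pos: [0.5246, 0.3551, 0.1203]
eef_rot: [-0.001, 0.036, 0.999, -0.0]
wrist_force: [-1.3, -0.5, -0.7]
opening: 0.238
grasp_force: 59.1
t 7.42 pos [0.5246 0.3551 0.1203] shift [ 0.1 -0.2  9.1] turn [-0.02 -0.13  0.27] open 0.238 grip 59.1
```

```bash
python3 -m handwheel '[[[-1,0.1,-0.2,3,0,0,0.3],[-1,0.1,-0.2,6,0,0,0.3],[-1,0.1,-0.2,8,0,0,0.3],[-1,0.1,-0.2,8.5,0,0,0.3],[-1,0.1,-0.2,8.7,0,0,0.3],[-1,0.1,-0.2,8.8,0,0,0.3],[-1,0.1,-0.2,8.8,0,0,0.3],[-1,0.1,-0.2,8.8,0,0,0.3]]]'
python3 -c "
from h import *
go(.5235,.353,.027,175.6)"
```

```text
time_s: 8.43
eef_pos: [0.5255, 0.35, 0.035]
eef_rot: [0.001, 0.041, 0.999, 0.0]
wrist_force: [-0.2, 0.1, -1.4]
opening: 0.232
grasp_force: 59.1
t 8.43 pos [0.5255 0.35   0.035 ] shift [0.2 0.3 0.8] turn [ 0.03  0.06 -0.29] open 0.232 grip 59.1
```

```bash
python3 -m handwheel '[[[-1,0.2,0.2,0.3,0,0,-0.2],[-1,0.2,0.2,0.3,0,0,-0.2],[-1,0.2,0.2,0.3,0,0,-0.2]]]'
for i in 1 2 3; do python3 -m handwheel '[[[-1,0,0,0,0,0,0]]]' | grep -E "pos|rot|force"; done; python3 -c "
from h import *
go(.5235,.353,.027,175.6)"
```

```text
time_s: 8.8
eef_pos: [0.5231, 0.352, 0.0312]
eef_rot: [-0.0, 0.039, 0.999, -0.0]
wrist_force: [-0.6, -0.4, -1.0]
opening: 0.238
grasp_force: 59.1
eef_pos: [0.5233, 0.3519, 0.0313]
eef_rot: [0.0, 0.039, 0.999, -0.0]
wrist_force: [0.1, 0.2, 0.0]
grasp_force: 59.1
eef_pos: [0.5233, 0.3519, 0.0313]
eef_rot: [0.0, 0.039, 0.999, 0.0]
wrist_force: [-0.1, 0.2, -0.1]
grasp_force: 59.1
eef_pos: [0.5233, 0.3519, 0.0313]
eef_rot: [0.0, 0.039, 0.999, 0.0]
wrist_force: [-0.4, -0.2, -0.1]
grasp_force: 59.1
t 9.18 pos [0.5233 0.3519 0.0313] shift [-0.   0.1  0.4] turn [ 0.    0.01 -0.1 ] open 0.236 grip 59.1
```

```bash
python3 -m handwheel '[[[-1,0,0.1,0.1,0,0,0],[-1,0,0.1,0.2,0,0,0],[-1,0,0.1,0.3,0,0,0],[-1,0,0.1,0.4,0,0,0],[-1,0,0.1,0.4,0,0,0],[-1,0,0.1,0.4,0,0,0]]]'
python3 look.py w5; python3 stand.py w5 | head -7
```

```text
time_s: 9.93
eef_pos: [0.5236, 0.3543, 0.0286]
eef_rot: [0.001, 0.039, 0.999, 0.001]
wrist_force: [-3.4, 4.1, 6.8]
opening: 0.238
grasp_force: 60.0
9.925 [0.5236 0.3543 0.0286] [5.000e-04 3.910e-02 9.992e-01 1.100e-03] [[0.001, -0.956, -0.293, 0.074], [1.0, 0.001, -0.0, -0.0], [0.001, -0.293, 0.956, -0.143], [0.0, 0.0, 0.0, 1.0]] 0.002
red [0.4888 0.3568] [63. 97.] ang -4.4 z 0.0085
  wheel 330 0.0427 0.0154 x-range 0.0 0.084 z 0.042
  wheel 356 0.0424 -0.0157 x-range 0.0001 0.0839 z 0.042
  wheel 673 -0.0091 0.017 x-range -0.0174 -0.0001 z 0.0399
  wheel 700 -0.009 -0.0171 x-range -0.0175 -0.0 z 0.0401
  wheels centre [0.5055 0.3554 0.038 ] ang -4.46
blue [0.4737 0.2249] [ 64. 136.] ang -8.46 z 0.0085stand.py:16: RuntimeWarning: Mean of empty slice.
  q=w&(A*sa>0)&(B*sb>0);X.append(P[q].mean(0));print("  wheel",q.sum(),round(A[q].mean(),4),round(B[q].mean(),4),"x-range",A[q].min().round(4),A[q].max().round(4),"z",P[q][:,2].max().round(4))
  ret = um.true_divide(
  ret = ret.dtype.type(ret / rcount)
Traceback (most recent call last):
  File "stand.py", line 16, in <module>
    q=w&(A*sa>0)&(B*sb>0);X.append(P[q].mean(0));print("  wheel",q.sum(),round(A[q].mean(),4),round(B[q].mean(),4),"x-range",A[q].min().round(4),A[q].max().round(4),"z",P[q][:,2].max().round(4))
                                                                                                                             ~~~~~~~~^^
ValueError: zero-size array to reduction operation minimum which has no identity
```

View pics/w5.png

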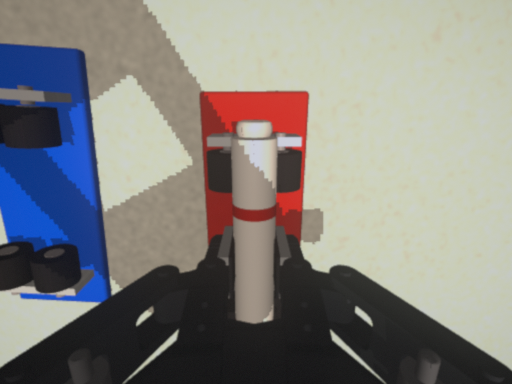

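Tube centred over the wheels at px (254, 120–320). A contact force of 7 N up and 4 N toward +y suggests the valley lies about 1–2 mm further toward +y, so I'll shift with the force.

```bash
python3 -m handwheel '[[[-1,0,0.15,-0.05,0,0,0],[-1,0,0.15,-0.05,0,0,0],[-1,0,0.15,-0.05,0,0,0],[-1,0,0.15,-0.05,0,0,0]]]'
```

```text
time_s: 10.48
eef_pos: [0.5236, 0.3544, 0.0286]
eef_rot: [0.0, 0.039, 0.999, -0.0]
wrist_force: [-3.0, -0.7, 6.2]
opening: 0.233
grasp_force: 59.9
```

```bash
python3 -m handwheel '[[[-1,0,0,-0.06,0,0,0],[-1,0,0,-0.06,0,0,0],[-0.45,0,0,-0.06,0,0,0],[-0.3,0,0,-0.06,0,0,0],[-0.1,0,0,-0.06,0,0,0],[0,0,0,-0.06,0,0,0],[0,0,0,-0.06,0,0,0],[0,0,0,-2,0,0,0],[0,0,0,-5,0,0,0],[0,0,0,-9,0,0,0]]]'; python3 -c "
from h import *
go(.462,-.3216,.12,169)"
```

```text
time_s: 11.72
eef_pos: [0.5231, 0.3543, 0.1193]
eef_rot: [-0.0, 0.039, 0.999, -0.0]
wrist_force: [0.2, -0.1, -0.1]
opening: 0.499
grasp_force: 0.0
t 11.72 pos [0.5231 0.3543 0.1193] shift [  0.8 -67.9  -0. ] turn [-0.02 -0.04  6.5 ] open 0.499 grip 0.0
```

```bash
python3 look.py w6; python3 - <<'E'
from h import *
c=dict(np.load("w6.npz"));P=pts(c,c["T"]);m=(c["depth"]>0)&(P[...,2]>.044)&(P[...,2]<.062)&(np.hypot(P[...,0]-.5235,P[...,1]-.353)<.08)&(c["frame"].min(2)>60)
p=P[m];mm,a=line(p);d=np.array([np.cos(np.radians(a)),np.sin(np.radians(a))]);s=(p[:,:2]-mm[:2])@d
print(m.sum(),mm,a,"far end",mm[:2]+d*np.percentile(s,.5),"ztop",np.percentile(p[:,2],[50,98]),"far end expect",np.array([.5235,.353])-.07*np.array([np.cos(np.radians(-4.4)),np.sin(np.radians(-4.4))]))
E
python3 -m handwheel '[[[0,0.7,-68,-2,0,0,6.5],[0,0.7,-68,-2,0,0,6.5],[0,0.7,-68,-2,0,0,6.5],[0,0.7,-68,-2,0,0,6.5],[0,0.7,-68,-2,0,0,6.5],[0,0.7,-68,-2,0,0,6.5],[0,0.7,-68,-2,0,0,6.5],[0,0.7,-68,-2,0,0,6.5],[0,0.7,-68,-2,0,0,6.5],[0,0.7,-68,-2,0,0,6.5]]]'; python3 -c "
from h import *
go(.4631,-.3223,.12,169)"
```

```text
11.725 [0.5231 0.3543 0.1193] [-3.000e-04  3.920e-02  9.992e-01 -2.000e-04] [[0.001, -0.956, -0.293, 0.074], [1.0, 0.001, -0.0, -0.0], [0.001, -0.293, 0.956, -0.143], [0.0, 0.0, 0.0, 1.0]] 0.565
3228 [0.50821714 0.35503451 0.05325772] -4.606852917347341 far end [0.45481942 0.35933722] ztop [0.05400663 0.05648155] far end expect [0.45370631 0.35837033]
time_s: 13.02
eef_pos: [0.468, -0.2703, 0.1379]
eef_rot: [0.001, 0.096, 0.995, -0.001]
wrist_force: [0.8, -0.1, -0.0]
opening: 0.502
grasp_force: 0.0
t 13.03 pos [ 0.468  -0.2703  0.1379] shift [-0.5 -5.2  1.8] turn [-0.07  0.13 -0.01] open 0.502 grip 0.0
```

```bash
python3 -m handwheel '[[[0,0.5,-5,3,0,0,0],[0,0.5,-5,3,0,0,0],[0,0.5,-5,3,0,0,0],[0,0.5,-5,3,0,0,0],[0,0.5,-5,3,0,0,0]]]'; python3 -c "
from h import *
go(.4631,-.3223,.013,169)"
```

```text
time_s: 13.65
eef_pos: [0.4544, -0.3151, 0.1071]
eef_rot: [0.001, 0.095, 0.995, -0.0]
wrist_force: [0.4, -0.3, -0.1]
opening: 0.503
grasp_force: 0.0
t 13.65 pos [ 0.4544 -0.3151  0.1071] shift [-1.  -0.5  9.4] turn [-0.04  0.06  0.11] open 0.503 grip 0.0
```

```bash
sed -i 's/.round(3)\*100/.round(4)*100/' h.py; python3 -m handwheel '[[[0,-1,-0.54,0,0,0,0],[0,-1,-0.54,3,0,0,0],[0,-1,-0.54,4,0,0,0],[0,-1,-0.54,4,0,0,0],[0,-1,-0.54,4,0,0,0]]]'; python3 -c "
from h import *
go(.4631,-.3223,.013,169)"
```

```text
time_s: 14.28
eef_pos: [0.4629, -0.3237, 0.067]
eef_rot: [0.0, 0.096, 0.995, -0.0]
wrist_force: [-0.2, -0.3, 0.4]
opening: 0.503
grasp_force: 0.0
t 14.28 pos [ 0.4629 -0.3237  0.067 ] shift [0.01 0.14 5.4 ] turn [-0.04  0.05  0.01] open 0.503 grip 0.0
```

```bash
python3 -m handwheel '[[[0,0,0.1,3,0,0,0],[0,0,0.1,4.5,0,0,0],[0,0,0.1,5.4,0,0,0],[0,0,0.1,5.4,0,0,0],[0,0,0.1,5.4,0,0,0],[-1,0,0.1,5.4,0,0,0],[-1,0,0.1,5.4,0,0,0],[-1,0,0.1,5.4,0,0,0],[-1,0,0.1,5.4,0,0,0],[-1,0,0.1,5.4,0,0,0]]]'; python3 -c "
from h import *
go(.4631,-.3223,.013,169)"
python3 -m handwheel '[[[-1,0,0,-3,0,0,0],[-1,0,0,-6,0,0,0],[-1,0,0,-10,0,0,0],[-1,0,0,-10,0,0,0],[-1,0,0,-10,0,0,0]]]'; python3 look.py w7; python3 held.py w7;python3 -c "
from h import *
go(.4892,.2227,.12,171.8)"
```

```text
time_s: 15.52
eef_pos: [0.4631, -0.3218, 0.0131]
eef_rot: [0.0, 0.096, 0.995, 0.0]
wrist_force: [0.2, 3.1, 4.1]
opening: 0.24
grasp_force: 58.4
t 15.53 pos [ 0.4631 -0.3218  0.0131] shift [-0.01 -0.05  0.01] turn [ 0.03  0.05 -0.  ] open 0.24 grip 58.4
time_s: 16.15
eef_pos: [0.4623, -0.322, 0.1119]
eef_rot: [-0.0, 0.096, 0.995, 0.0]
wrist_force: [0.8, 0.1, -0.3]
opening: 0.236
grasp_force: 58.8
16.15 [ 0.4623 -0.322   0.1119] [-1.000e-04  9.580e-02  9.954e-01  1.000e-04] [[0.001, -0.956, -0.293, 0.074], [1.0, 0.001, -0.0, -0.0], [0.001, -0.293, 0.956, -0.143], [0.0, 0.0, 0.0, 1.0]] 0.023
end 0.0693 -> mid offset along tool x mm -0.7
x, top z mm, y mm [(np.float64(0.025), np.float64(-29.5), np.float64(-0.4)), (np.float64(0.035), np.float64(-28.6), np.float64(-0.3)), (np.float64(0.045), np.float64(-29.4), np.float64(-0.3)), (np.float64(0.055), np.float64(-28.9), np.float64(-0.4)), (np.float64(0.065), np.float64(-27.8), np.float64(-0.3))]
t 16.2 pos [ 0.4619 -0.3215  0.1112] shift [ 7.71 53.94 -0.82] turn [ 0.06 -0.08 -2.8 ] open 0.235 grip 58.8
```

```bash
python3 -m handwheel '[[[-1,7.7,53.9,-1,0,0,-2.8],[-1,7.7,53.9,-1,0,0,-2.8],[-1,7.7,53.9,-1,0,0,-2.8],[-1,7.7,53.9,-1,0,0,-2.8],[-1,7.7,53.9,-1,0,0,-2.8],[-1,7.7,53.9,-1,0,0,-2.8],[-1,7.7,53.9,-1,0,0,-2.8],[-1,7.7,53.9,-1,0,0,-2.8],[-1,7.7,53.9,-1,0,0,-2.8],[-1,7.7,53.9,-1,0,0,-2.8]]]'; python3 -m handwheel '[[[-1,0,0,4,0,0,0],[-1,0,0,6,0,0,0],[-1,0,0,6,0,0,0],[-1,0,0,6,0,0,0],[-1,0,0,6,0,0,0]]]'; python3 -c "
from h import *
go(.4892,.2227,.031,171.8)"
```

```text
time_s: 17.45
eef_pos: [0.4884, 0.2243, 0.1206]
eef_rot: [-0.001, 0.069, 0.998, -0.0]
wrist_force: [0.3, -0.1, -0.8]
opening: 0.233
grasp_force: 59.0
time_s: 18.08
eef_pos: [0.4907, 0.2214, 0.0632]
eef_rot: [0.001, 0.072, 0.997, 0.0]
wrist_force: [0.1, -0.7, -1.0]
opening: 0.236
grasp_force: 59.0
t 18.07 pos [0.4907 0.2214 0.0632] shift [0.17 0.1  3.22] turn [ 0.03  0.1  -0.02] open 0.236 grip 59.0
```

```bash
python3 -m handwheel '[[[-1,0.1,0.1,2,0,0,0],[-1,0.1,0.1,2.8,0,0,0],[-1,0.1,0.1,3.1,0,0,0],[-1,0.1,0.1,3.1,0,0,0],[-1,0.1,0.1,3.1,0,0,0],[-1,0.1,0.1,3.1,0,0,0]]]'; python3 -c "
from h import *
go(.4892,.2227,.028,171.8)"
```

```text
time_s: 18.82
eef_pos: [0.4893, 0.2228, 0.0316]
eef_rot: [0.0, 0.072, 0.997, 0.0]
wrist_force: [0.5, 0.4, -0.1]
opening: 0.232
grasp_force: 59.0
t 18.82 pos [0.4893 0.2228 0.0316] shift [ 0.01 -0.01  0.36] turn [ 0.01  0.04 -0.  ] open 0.232 grip 59.0
```

```bash
python3 -m handwheel '[[[-1,0,0,0.1,0,0,0],[-1,0,0,0.2,0,0,0],[-1,0,0,0.3,0,0,0],[-1,0,0,0.36,0,0,0],[-1,0,0,0.36,0,0,0],[-1,0,0,0.36,0,0,0]]]'
```

```text
time_s: 19.58
eef_pos: [0.4889, 0.2223, 0.0284]
eef_rot: [-0.0, 0.071, 0.997, -0.0]
wrist_force: [-4.0, -3.0, 9.3]
opening: 0.238
grasp_force: 60.2
```

```bash
python3 -m handwheel '[[[-1,0,-0.06,-0.06,0,0,0],[-1,0,-0.06,-0.06,0,0,0],[-1,0,-0.06,-0.06,0,0,0]]]'
```

```text
time_s: 19.95
eef_pos: [0.489, 0.2222, 0.0284]
eef_rot: [0.0, 0.071, 0.997, 0.0]
wrist_force: [-2.8, -0.4, 5.6]
opening: 0.232
grasp_force: 59.6
```

```bash
python3 -m handwheel '[[[-1,0,0,-0.06,0,0,0],[-1,0,0,-0.06,0,0,0],[-0.45,0,0,-0.06,0,0,0],[-0.3,0,0,-0.06,0,0,0],[-0.1,0,0,-0.06,0,0,0],[0,0,0,-0.06,0,0,0],[0,0,0,-0.06,0,0,0],[0,0,0,-2,0,0,0],[0,0,0,-5,0,0,0],[0,0,0,-9,0,0,0]]]'; python3 look.py w8;  python3 - <<'E'
from h import *
c=dict(np.load("w8.npz"));P=pts(c,c["T"]);m=(c["depth"]>0)&(P[...,2]>.044)&(P[...,2]<.062)&(np.hypot(P[...,0]-.4892,P[...,1]-.222)<.08)&(c["frame"].min(2)>60)
p=P[m];mm,a=line(p);d=np.array([np.cos(np.radians(a)),np.sin(np.radians(a))]);s=(p[:,:2]-mm[:2])@d
print(m.sum(),mm,a,"far end",mm[:2]+d*np.percentile(s,.5),"ztop",np.percentile(p[:,2],[50,98]),"far end expect",np.array([.4893,.2217])-.07*np.array([np.cos(np.radians(-8.2)),np.sin(np.radians(-8.2))]))
go(.4835,-.2634,.11,169)
E
```

```text
time_s: 21.2
eef_pos: [0.488, 0.2219, 0.1182]
eef_rot: [-0.001, 0.071, 0.997, -0.0]
wrist_force: [1.6, 0.0, -0.8]
opening: 0.498
grasp_force: 0.0
21.2 [0.488  0.2219 0.1182] [-1.100e-03  7.150e-02  9.974e-01 -3.000e-04] [[0.001, -0.956, -0.293, 0.074], [1.0, 0.001, -0.0, -0.0], [0.001, -0.293, 0.956, -0.143], [0.0, 0.0, 0.0, 1.0]] 0.65
3278 [0.47380814 0.22376844 0.05333114] -8.314241251697885 far end [0.42057594 0.23154769] ztop [0.05407416 0.05645721] far end expect [0.42001566 0.23168403]
t 21.25 pos [0.4917 0.2229 0.1244] shift [ -6.09 -48.26   1.36] turn [0.15 0.38 2.82] open 0.494 grip 0.0
```

```bash
python3 -m handwheel '[[[0,-6.4,-48.1,-1,0,0,2.8],[0,-6.4,-48.1,-1,0,0,2.8],[0,-6.4,-48.1,-1,0,0,2.8],[0,-6.4,-48.1,-1,0,0,2.8],[0,-6.4,-48.1,-1,0,0,2.8],[0,-6.4,-48.1,0,0,0,2.8],[0,-6.4,-48.1,0,0,0,2.8],[0,-6.4,-48.1,0,0,0,2.8],[0,-6.4,-48.1,1,0,0,2.8],[0,-6.4,-48.1,1,0,0,2.8]]]';python3 -m handwheel '[[[0,0,0,3,0,0,0],[0,0,0,4,0,0,0],[0,0,0,4,0,0,0],[0,0,0,4,0,0,0]]]'; python3 -c "
from h import *
go(.4835,-.2634,.013,169)"
```

```text
time_s: 22.5
eef_pos: [0.4826, -0.262, 0.1068]
eef_rot: [-0.001, 0.096, 0.995, 0.001]
wrist_force: [0.3, 0.6, 1.1]
opening: 0.496
grasp_force: 0.0
time_s: 23.0
eef_pos: [0.4843, -0.263, 0.0691]
eef_rot: [0.001, 0.095, 0.995, -0.0]
wrist_force: [-0.8, -0.4, 0.2]
opening: 0.503
grasp_force: 0.0
t 23.0 pos [ 0.4843 -0.263   0.0691] shift [ 0.07 -0.05  5.61] turn [-0.04  0.06  0.04] open 0.503 grip 0.0
```

```bash
python3 -m handwheel '[[[0,0.05,-0.05,3,0,0,0],[0,0.05,-0.05,4.5,0,0,0],[0,0.05,-0.05,5.5,0,0,0],[0,0.05,-0.05,5.5,0,0,0],[0,0.05,-0.05,5.5,0,0,0],[-1,0.05,-0.05,5.5,0,0,0],[-1,0.05,-0.05,5.5,0,0,0],[-1,0.05,-0.05,5.5,0,0,0],[-1,0.05,-0.05,5.5,0,0,0],[-1,0.05,-0.05,5.5,0,0,0]]]'; python3 -c "
from h import *
go(.4835,-.2634,.013,169)"
python3 -m handwheel '[[[-1,0,0,-3,0,0,0],[-1,0,0,-6,0,0,0],[-1,0,0,-10,0,0,0],[-1,0,0,-10,0,0,0],[-1,0,0,-10,0,0,0],[-1,0,0,-10,0,0,0]]]'; python3 look.py w9; python3 held.py w9;python3 -c "
from h import *
go(.4937,.0954,.12,170.2)"
```

```text
time_s: 24.25
eef_pos: [0.4838, -0.2627, 0.0141]
eef_rot: [0.001, 0.096, 0.995, 0.001]
wrist_force: [1.2, 5.4, 6.1]
opening: 0.24
grasp_force: 58.4
t 24.25 pos [ 0.4838 -0.2627  0.0141] shift [ 0.01 -0.07  0.11] turn [ 0.06  0.06 -0.01] open 0.24 grip 58.4
time_s: 25.0
eef_pos: [0.4822, -0.2628, 0.1118]
eef_rot: [-0.001, 0.096, 0.995, 0.001]
wrist_force: [-1.2, -0.3, -1.1]
opening: 0.235
grasp_force: 58.9
25.0 [ 0.4822 -0.2628  0.1118] [-1.100e-03  9.590e-02  9.954e-01  8.000e-04] [[0.001, -0.956, -0.293, 0.074], [1.0, 0.001, -0.0, -0.0], [0.001, -0.293, 0.956, -0.143], [0.0, 0.0, 0.0, 1.0]] 0.006
end 0.0693 -> mid offset along tool x mm -0.7
x, top z mm, y mm [(np.float64(0.025), np.float64(-28.1), np.float64(-0.3)), (np.float64(0.035), np.float64(-27.5), np.float64(-0.4)), (np.float64(0.045), np.float64(-27.9), np.float64(-0.3)), (np.float64(0.055), np.float64(-27.8), np.float64(-0.4)), (np.float64(0.065), np.float64(-27.7), np.float64(-0.4))]
t 25.05 pos [ 0.4822 -0.2628  0.1117] shift [ 5.71 35.39 -0.76] turn [ 0.08 -0.13 -1.2 ] open 0.233 grip 58.9
```

```bash
python3 -m handwheel '[[[-1,5.7,35.4,-1,0,0,-1.2],[-1,5.7,35.4,-1,0,0,-1.2],[-1,5.7,35.4,-1,0,0,-1.2],[-1,5.7,35.4,-1,0,0,-1.2],[-1,5.7,35.4,-1,0,0,-1.2],[-1,5.7,35.4,-1,0,0,-1.2],[-1,5.7,35.4,-1,0,0,-1.2],[-1,5.7,35.4,-1,0,0,-1.2],[-1,5.7,35.4,-1,0,0,-1.2]]]'; python3 -m handwheel '[[[-1,0,0,4,0,0,0],[-1,0,0,6,0,0,0],[-1,0,0,6,0,0,0],[-1,0,0,6,0,0,0],[-1,0,0,6,0,0,0]]]'; python3 -c "
from h import *
go(.4937,.0954,.033,170.2)"
```

```text
time_s: 26.18
eef_pos: [0.4945, 0.0937, 0.1228]
eef_rot: [-0.0, 0.086, 0.996, -0.0]
wrist_force: [0.2, -1.2, 0.2]
opening: 0.237
grasp_force: 59.1
time_s: 26.8
eef_pos: [0.4957, 0.0946, 0.0644]
eef_rot: [0.001, 0.086, 0.996, 0.0]
wrist_force: [-0.1, -0.1, 0.2]
opening: 0.233
grasp_force: 59.1
t 26.8 pos [0.4957 0.0946 0.0644] shift [0.21 0.05 3.14] turn [ 0.02  0.12 -0.03] open 0.233 grip 59.1
```

```bash
python3 -m handwheel '[[[-1,0.15,0.05,2,0,0,0],[-1,0.15,0.05,2.8,0,0,0],[-1,0.15,0.05,3.1,0,0,0],[-1,0.15,0.05,3.1,0,0,0],[-1,0.15,0.05,3.1,0,0,0],[-1,0.15,0.05,3.1,0,0,0]]]'; python3 -c "
from h import *
go(.4937,.0954,.0293,170.2)"
```

```text
time_s: 27.55
eef_pos: [0.4936, 0.0956, 0.0326]
eef_rot: [0.0, 0.085, 0.996, 0.0]
wrist_force: [-0.0, 0.1, -1.1]
opening: 0.237
grasp_force: 59.1
t 27.55 pos [0.4936 0.0956 0.0326] shift [-0.01 -0.02  0.33] turn [0.   0.05 0.  ] open 0.237 grip 59.1
```

```bash
python3 -m handwheel '[[[-1,0,0,0.1,0,0,0],[-1,0,0,0.2,0,0,0],[-1,0,0,0.3,0,0,0],[-1,0,0,0.33,0,0,0],[-1,0,0,0.33,0,0,0],[-1,0,0,0.33,0,0,0]]]'
```

```text
time_s: 28.3
eef_pos: [0.4932, 0.0949, 0.0294]
eef_rot: [-0.0, 0.085, 0.996, -0.001]
wrist_force: [-4.4, -4.4, 7.1]
opening: 0.237
grasp_force: 60.0
```

```bash
python3 -m handwheel '[[[-1,0,-0.08,-0.04,0,0,0],[-1,0,-0.08,-0.04,0,0,0],[-1,0,-0.08,-0.04,0,0,0]]]'
```

```text
time_s: 28.68
eef_pos: [0.4932, 0.0949, 0.0294]
eef_rot: [0.0, 0.085, 0.996, -0.0]
wrist_force: [-1.9, -0.5, 5.4]
opening: 0.234
grasp_force: 59.7
```

```bash
python3 -m handwheel '[[[-1,0,0,-0.06,0,0,0],[-1,0,0,-0.06,0,0,0],[-0.45,0,0,-0.06,0,0,0],[-0.3,0,0,-0.06,0,0,0],[-0.1,0,0,-0.06,0,0,0],[0,0,0,-0.06,0,0,0],[0,0,0,-0.06,0,0,0],[0,0,0,-2,0,0,0],[0,0,0,-5,0,0,0],[0,0,0,-9,0,0,0]]]'; python3 -m handwheel '[[[0,8,8,-10,0,0,0],[0,8,8,-10,0,0,0],[0,8,8,-10,0,0,0],[0,8,8,-10,0,0,0],[0,8,8,-10,0,0,0],[0,8,8,-10,0,0,0]]]'; python3 look.py w10; python3 - <<'E'
from h import *
c=dict(np.load("w10.npz"));P=pts(c,c["T"])
for k,x,y,a0 in [("red",.5235,.353,-4.4),("blue",.4893,.2217,-8.2),("green",.4938,.095,-9.8)]:
    m=(c["depth"]>0)&(P[...,2]>.046)&(P[...,2]<.062)&(np.hypot(P[...,0]-x,P[...,1]-y)<.082)
    p=P[m]
    if len(p)<50: print(k,"hidden");continue
    mm,a=line(p);d=np.array([np.cos(np.radians(a)),np.sin(np.radians(a))]);s=(p[:,:2]-mm[:2])@d;lo,hi=np.percentile(s,[.5,99.5])
    print(k,m.sum(),"mid-stand",(mm[:2]+d*(lo+hi)/2-[x,y]).round(4),"ang-stand",round(a-a0,2),"len",round(hi-lo,4),"ztop",np.percentile(p[:,2],98).round(4))
E
```

```text
time_s: 29.92
eef_pos: [0.4922, 0.0949, 0.1194]
eef_rot: [-0.001, 0.085, 0.996, -0.0]
wrist_force: [1.1, 0.2, 0.8]
opening: 0.499
grasp_force: 0.0
time_s: 30.68
eef_pos: [0.4277, 0.1865, 0.218]
eef_rot: [-0.001, 0.086, 0.996, -0.0]
wrist_force: [0.8, -1.3, 0.3]
opening: 0.498
grasp_force: 0.0
30.675 [0.4277 0.1865 0.218 ] [-1.100e-03  8.600e-02  9.963e-01 -3.000e-04] [[0.001, -0.956, -0.293, 0.074], [1.0, 0.001, -0.0, -0.0], [0.001, -0.293, 0.956, -0.143], [0.0, 0.0, 0.0, 1.0]] 0.005
red 1783 mid-stand [-0.0007 -0.0025] ang-stand -0.17 len 0.1384 ztop 0.0564
blue 1468 mid-stand [-0.0015 -0.0027] ang-stand -2.34 len 0.1378 ztop 0.0565
green 950 mid-stand [-0.0305  0.0056] ang-stand -0.75 len 0.0788 ztop 0.0564
```

View pics/w10.png

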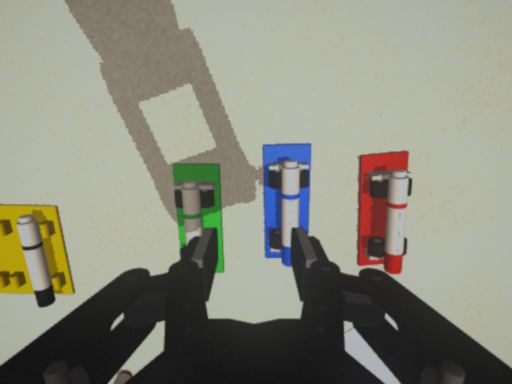

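The view shows all three tubes on their stands: green (190,220) partly hidden by a finger, blue (290,215) and red (397,220). I'll back off for a full check.

```bash
python3 -m handwheel '[[[0,-5,3.5,-3,0,0,-1],[0,-5,3.5,-5,0,0,-2],[0,-5,3.5,-5,0,0,-2],[0,-5,3.5,-5,0,0,-2],[0,-5,3.5,-5,0,0,-2],[0,-5,3.5,-5,0,0,-2]]]'; python3 look.py w11; cat > chk.py <<'E'
from h import *
import sys
c=dict(np.load(sys.argv[1]+".npz"));P=pts(c,c["T"])
for k,x,y,a0 in [("red",.5235,.353,-4.4),("blue",.4893,.2217,-8.2),("green",.4938,.095,-9.8)]:
    m=(c["depth"]>0)&(P[...,2]>.050)&(P[...,2]<.062)&(np.hypot(P[...,0]-x,P[...,1]-y)<.082)
    p=P[m];mm,a=line(p);d=np.array([np.cos(np.radians(a0)),np.sin(np.radians(a0))]);n=np.array([-d[1],d[0]]);s=(p[:,:2]-[x,y])@d;w=(p[:,:2]-[x,y])@n;lo,hi=np.percentile(s,[.5,99.5])
    print(k,m.sum(),"axial",round((lo+hi)/2,4),"lat",np.round([w[(s>lo+(hi-lo)*i/4)&(s<lo+(hi-lo)*(i+1)/4)].mean() for i in range(4)],4),"ang",round(a-a0,2),"len",round(hi-lo,4),"ztop",np.percentile(p[:,2],98).round(4))
E
python3 chk.py w11
```

```text
time_s: 31.48
eef_pos: [0.4825, 0.2131, 0.2687]
eef_rot: [-0.0, 0.068, 0.998, -0.0]
wrist_force: [-1.2, -0.0, 0.1]
opening: 0.5
grasp_force: 0.0
31.475 [0.4825 0.2131 0.2687] [-5.000e-04  6.810e-02  9.977e-01 -1.000e-04] [[0.001, -0.956, -0.293, 0.074], [1.0, 0.001, -0.0, -0.0], [0.001, -0.293, 0.956, -0.143], [0.0, 0.0, 0.0, 1.0]] 0.009
red 1275 axial -0.0001 lat [-0.0009 -0.001  -0.0011 -0.001 ] ang -0.06 len 0.1371 ztop 0.0565
blue 1339 axial -0.0001 lat [-0.0005 -0.0006 -0.0006 -0.0007] ang -0.03 len 0.138 ztop 0.0566
green 1258 axial -0.0005 lat [-0.0002  0.0001  0.0001  0.0004] ang 0.3 len 0.137 ztop 0.0567
```

View pics/w11.png

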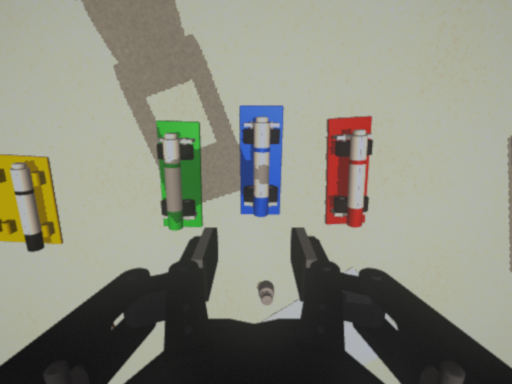

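All three tubes sit within 1 mm of centre on the stand of their own colour (173,180), (261,167), (357,178). Last, a numeric check that the bystanders haven't moved, then I'll hand in.

```bash
python3 - <<'E'
from h import *
from bench import ctrl
def feat(c):
    P=pts(c,c["extrinsics"]);ok=c["depth"]>0;r=[]
    for n,x,y,rad,z0,z1 in [("b1",.459,-.3845,.1,.034,.046),("b2",.505,-.1416,.1,.034,.046)]:
        rel=P[...,:2]-[x,y];d=np.array([.981,-.191]);m=ok&(abs(rel@d)<.09)&(abs(rel@[.191,.981])<.025)&(P[...,2]>z0)&(P[...,2]<z1);r.append((n,P[m].mean(0).round(4)))
    m=ok&(P[...,2]>.012)&(P[...,2]<.07)&(P[...,0]>.57)&(P[...,0]<.85)&(abs(P[...,1])<.5)
    N,L,S,C=cv2.connectedComponentsWithStats(m.astype(np.uint8))
    return r+[P[L==i].mean(0).round(3) for i in range(1,N) if S[i,4]>40]
print(feat(dict(np.load("scene0.npz"))));print(feat(camera("scene")))
E
```

```text
[('b1', array([ 0.4683, -0.3841,  0.0379])), ('b2', array([ 0.5137, -0.1414,  0.038 ])), array([0.581, 0.349, 0.026]), array([ 0.574, -0.153,  0.031]), array([0.722, 0.2  , 0.026]), array([ 0.771, -0.106,  0.036]), array([ 0.837, -0.427,  0.018])]
[('b1', array([ 0.4682, -0.3838,  0.0378])), ('b2', array([ 0.5119, -0.1409,  0.0376])), array([0.584, 0.347, 0.033]), array([ 0.574, -0.153,  0.031]), array([0.722, 0.2  , 0.027]), array([ 0.77 , -0.106,  0.036]), array([ 0.837, -0.427,  0.018])]
```

```bash
python3 -c "
from bench import ctrl
print(ctrl.hand_in())"
```

```text
the job is handed in; nothing more can be done
None
```

The red, blue and green tubes each lie centred to about 1 mm on the stand of their own colour, with the black-capped tubes, dropper bottle and weight found in place in a before/after camera check; the job is handed in, about 32 s on the robot's clock, and no verdict came back.

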